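# Clear the sprung holding fixture and hold its jaw open at the index

## Task

A pipe tee has been left on the bed of the sprung holding fixture, in the way of its sliding jaw: put that tee in the fittings tray. Then pull the jaw out against its spring until the jaw's pointer stands opposite the nose of the index clip, and keep it there: finish while still holding the jaw open with the gripper, do not let go. Do not shift the index clip, and leave the other things on the bench where they are.

Things in the scene. Friction and masses are not known exactly. Their poses are not given: they have to be found in the camera images.
- fixture: Sprung fixture fixed to the bench: base plate 100 x 186 x 10 mm, steel bed 56 mm wide, flat top 30 mm above the bench. Origin on the bench under the bed's centre line; own y along the bed, z up. Fixed jaw at the +y end (y 87 to 105 mm, 54 mm high), end block at the -y end (y -61 to -75 mm, 57 mm high); the jaw slides between. Index rail, 22 mm high, along the -x side (x -46 to -58).
- jaw (a joint): Travel of the sliding jaw (m): 0 = closed against the fixed jaw, grows as it is pulled towards the fixture's -y end, at most 0.085. A spring pulls it back all the time: about 4 N when closed, 10 N when fully out.
- jaw_handle (a point): Middle of the top of the sliding jaw's handle, 94.5 mm above the bench: upright black block 14 mm along the slide, 32 mm across, free-standing for 42 mm down from here (then a foot 36 x 26 x 4 mm). The jaw's block below is 62 mm across, 46 mm along the slide, top 48.5 mm above the bench; all else of the fixture is below 58 mm. Axes as the fixture's.
- jaw_pointer (a point): Tip of the small steel pointer on the -x side of the sliding jaw, level with the handle's middle along the slide; it moves with the jaw. Axes as the fixture's.
- index_nose (a point): Tip of the pointed nose of the steel index clip (16 x 10 x 9 mm) on the index rail: the mark, 2 mm beside the pointer's path; set anywhere from 48 to 68 mm of jaw travel. Stiff, but force can shift it. Axes as the fixture's: the jaw is at the mark when pointer and nose agree along the fixture's y.
- stray_tee: Grey pipe tee, 52 x 60 x 36 mm, 0.12 to 0.25 kg, lying on the fixture's bed between the sliding jaw and the end block. Origin at the centre of its underside; z up; the run, 60 mm long, is along its y, the branch points along its x; 52 mm over run and branch along x. Its run lies roughly along the bed. It blocks the jaw before the mark.
- fittings_tray: Open grey tray, 150 (x) x 200 (y) x 30 mm high, walls and floor 3 mm, fixed on the bench. Origin at the centre of its underside, axes along its sides. One pipe elbow already lies in its +x +y corner.
- elbow_5: Pipe elbow 43 x 43 x 26 mm that lies in the tray's corner; origin at the centre of its underside. It may stay or be nudged.
- mug: Black mug, 95 mm high; bystander. Origin under its centre.
- big_nut: Large hexagon nut, 36 x 41 x 19 mm, lying on the bench between tray and fixture; bystander. Origin at the middle of the underside.
- spare_tee: Another, slightly smaller pipe tee, 47 x 60 x 28 mm, lying on the bench itself at the robot's right; bystander. Origin at the middle of the underside.

How it is judged:
By the outcome, as a careful person would: the job done as asked, in the order asked, and still so for the second after the job is handed in, while the arm keeps its last pose, push and grip.
It also fails if it takes over 54 s, if anything falls off the work surface, if the arm or the gripper's body presses on something with over 40 N, if the wrist force passes 120 N, or if a joint passes its speed limit or range.

## Robot

A 7-joint arm with a two-finger parallel gripper is mounted at the origin on the work surface; the furniture and walls round the work are solid. World frame = base frame: x ahead of the robot, y to its left, z up, the work surface at z = 0. Lengths are in m, angles in degrees, forces in N, time in s.
With the tool pointing down it reaches from about 0.425 to 0.875 m from the base axis. Payload 4.7 kg.
Tool frame: the origin (TCP) lies at the very end of the fingers, on their centre line; the grasp point (between the pads) lies 19 mm behind it; z points along the fingers, y is the direction in which the jaws open and shut (so a half turn about z gives the same grasp; the last joint's range is limited). The gripper opens to 87 mm and grips with 3 to 60 N. Pads are 19 mm wide; open, the fingers measure 117 mm over their backs; the gripper's body (75 mm by 190 mm) begins 51 mm behind the grasp point.
Start: joints at [67.271, 18.392, -4.016, 83.108, 1.295, 78.541, -3.26], TCP at [0.26, -0.596, 0.223] pointing down, gripper open.
Joint ranges: [-163.93, 163.93], [-17.29, 119.83], [-79.2, 71.16], [3.27, 140.29], [-89.18, 269.18], [5.43, 117.66], [-154.24, 154.24]. Speed limits (degrees/s): [147.25, 147.25, 180, 180, 180, 180, 180].

## Interface

Orientations are given as [roll, pitch, yaw] about the fixed x, y, z axes, in that order (R = Rz(yaw) Ry(pitch) Rx(roll)).
In Python, from bench import bot gives the robot as it stands.
- The arm moves only by the shell command python3 -m handwheel 'ROWS' [OPENING]. ROWS is JSON, a list of rows, each a list of 4 numbers: the shift along the tool's x, y, z in m, then the turn about the tool's z in rad. In form: [[dx, dy, dz, twist], ...]. A call has 1 to 12 rows; each row is the pose to reach, as a shift and turn from the pose commanded when the call began, along the tool's axes at that moment; what a row does not reach only later rows make up. A row lasts 1/10 s, in which the tool goes at most 50 mm and 8.59 degrees, less where a joint would pass 70% of its speed; a pose out of reach is approached as far as the arm can. A call with a gripper value outside its range is refused whole. OPENING is the opening in per cent of the stroke, from 0 (shut) to 100 (fully open), set as the call begins (- or left out, the last holds). The fingers move at their own pace and stop on an object; the grip force is fixed at half the most. Time passes only in rows, so rows that repeat a pose let the fingers close. It gives the time, the measured TCP pose, the force and the opening at its end, in the units of the state.
- bot.read_state(): the state, without advancing time (a new reading comes with each control period).
- bot.get_image(name): name is "scene" or "side" or "wrist"; returns a dict with "color" (384x512x3 uint8, red, green, blue), "range_z" (384x512 float32, m along the optical axis (not along the pixel's ray), 0 where there is no reading), "fx", "fy", "cx", "cy" (pixels), "eye" and "orientation" of the camera in the world. Camera axes: x right, y up, looking along -z (the intrinsics and any distortion apply to the point x, -y, -z); pixel columns grow to the right and rows downward; lengths in m; the calibration is good to about 2 mm. The wrist camera is an equidistant fisheye: a pixel r from the principal point sees the ray r / f radians off the axis. A picture is of the moment at which its call begins.
- bot.hand_in(): hands the job in, once; it reports no verdict.
Trained networks look in a picture, given as the dict that the camera call returned (one of the last four; its "shot" number tells which), for a name from the list of things; names that differ only in an ending like _2 or _b are one class to them, and where a whole thing is asked for, a point or a joint stands for the part that bears it (a point fixed in the world has none). Each returns a list of dicts, best first, with "conf" (0 to 1); they miss things now and then, are a little off and sometimes report something else, mostly with a low value. They report only what shows in the picture. A call takes as long as a camera call.
- bot.cut_out(target, picture): "region" (384x512 bool, what is visible of it) and "centre" ([column, row] in pixels, amid what is visible of it).
The state is a dict: "time_s": time; "joint_pos": joint angles; "joint_velocities": joint speeds; "joint_efforts": joint torques, N m; "ee_pos": TCP position; "orientation": TCP orientation; "wrist_force": force on the tool from outside, world axes, zero at the start; "torque": the same for the moment, N m; "grip_width": finger opening in m.
Only numpy, scipy, OpenCV 4.12 (cv2) and the standard library are available. Lean on these libraries where they do the work, as an engineer would, in place of code of your own. Each camera call takes 0.05 s, during which the arm holds its last target.

## Working session

There is one attempt and no reset: what is moved stays moved. The work goes in short steps, Python scripts to look and compute and a shell command to move; the robot and the scene stay as the last step left them, time stands still between calls to the robot, and variables do not carry over. Pictures are saved under pics/ and viewed, and the job is handed in when it is done.

```bash
ls; mkdir -p pics
cat > h.py <<'E'
import numpy as np, cv2
from scipy.spatial.transform import Rotation as R
from bench import bot
def rot(o):
    o=np.array(o,float)
    if o.shape==(3,3): return o
    if o.shape==(3,): return R.from_euler('xyz',o,degrees=True).as_matrix()
    return None
def cloud(p,fish=False):
    z=p['range_z']; v,u=np.mgrid[0:z.shape[0],0:z.shape[1]]
    a=(u-p['cx'])/p['fx']; b=(v-p['cy'])/p['fy']
    if fish:
        r=np.hypot(a,b); s=np.tan(np.minimum(r,1.5))/np.maximum(r,1e-9); a=a*s;b=b*s
    P=np.stack([a*z,-b*z,-z],-1)
    W=P@rot(p['orientation']).T+np.array(p['eye'])
    W[z<=0]=np.nan
    return W
def save(p,n): cv2.imwrite('pics/'+n+'.png',p['color'][:,:,::-1])
E
python3 - <<'E'
from h import *
s=bot.read_state(); print(s)
for n in ['scene','side','wrist']:
    p=bot.get_image(n); save(p,n+'0'); print(n,{k:p[k] for k in p if k not in('color','range_z')})
    W=cloud(p,n=='wrist')
    for t in ['fixture','jaw_handle','jaw','jaw_pointer','index_nose','stray_tee','fittings_tray','elbow_5','mug','big_nut','spare_tee']:
        for d in bot.cut_out(t,p)[:2]:
            m=d['region']; w=W[m]; w=w[~np.isnan(w[:,0])]
            if len(w): print(t,round(d['conf'],2),np.round(d['centre']),m.sum(),np.round(np.median(w,0),3),np.round(np.percentile(w,3,axis=0),3),np.round(np.percentile(w,97,axis=0),3))
E
```

```text
pics
{'time_s': 0.0, 'joint_pos': array([67.26965641, 18.44061355, -4.01409048, 83.17272544,  1.29729546,
       78.5408601 , -3.25831424]), 'joint_velocities': array([ 0.12021171,  0.10033896, -0.04954428, -0.01185937, -0.0421677 ,
        0.06390013,  0.06548786]), 'joint_efforts': array([-2.17192942e-04, -4.91294825e+01, -4.04057242e-01, -3.12525415e+01,
       -6.37814845e-02,  4.38063231e-02,  1.86629118e-04]), 'ee_pos': array([ 0.25929595, -0.59545626,  0.22146279]), 'orientation': array([-1.79891162e+02,  8.32934754e-03,  2.35408295e+01]), 'wrist_force': array([0.4877817 , 0.82145606, 0.66508444]), 'torque': array([-0.00197438, -0.06093121,  0.0133701 ]), 'grip_width': 0.08679470059400926}
scene {'fx': 414.0985105220544, 'fy': 414.0985105220544, 'cx': 256.51008578866106, 'cy': 196.43092643932795, 'eye': array([-0.38681597,  0.84492429,  0.80348924]), 'orientation': array([  57.8880123 ,    0.15008515, -135.4421878 ]), 'shot': 1}
fixture 0.59 [299. 186.] 949 [ 0.414 -0.176  0.028] [ 0.377 -0.307  0.003] [ 0.462 -0.133  0.087]
jaw_handle 0.75 [294. 182.] 218 [ 0.422 -0.173  0.05
[... 1845 characters left out ...]
.412 -0.419  0.02 ] [ 0.381 -0.449 -0.001] [ 0.435 -0.384  0.027]
spare_tee 0.21 [240. 166.] 412 [0.431 0.437 0.06 ] [0.395 0.423 0.008] [0.479 0.509 0.091]
wrist {'fx': 297.3186396354542, 'fy': 297.3186396354542, 'cx': 252.20452500619368, 'cy': 190.54919106861348, 'eye': array([ 0.32016388, -0.56835983,  0.38555999]), 'orientation': array([-1.44087262e+01, -1.12252754e-02, -6.64404281e+01]), 'shot': 3}
fixture 0.67 [78.  5.] 689 [ 0.384 -0.277  0.021] [ 0.374 -0.319  0.006] [ 0.4   -0.166  0.032]
index_nose 0.38 [57.  6.] 55 [ 0.378 -0.24   0.031] [ 0.373 -0.242  0.024] [ 0.383 -0.233  0.036]
spare_tee 0.73 [168.  12.] 954 [ 0.407 -0.418  0.024] [ 0.38  -0.445  0.013] [ 0.425 -0.397  0.029]
```

View pics/scene0.png

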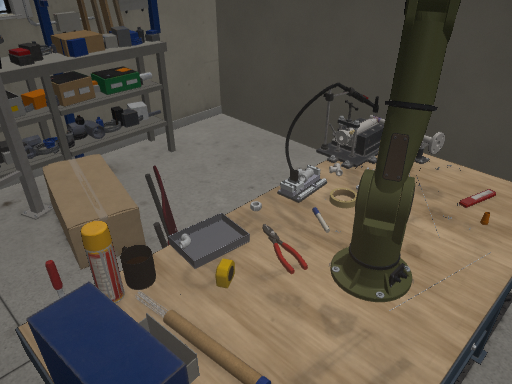

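View pics/wrist0.png

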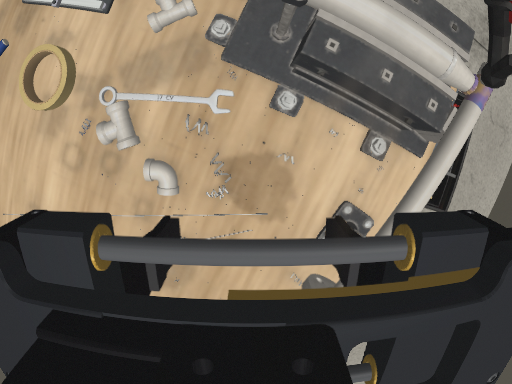

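Run:
```python
import cv2
a=cv2.imread('pics/scene0.png')[140:230,220:370]; cv2.imwrite('pics/scene0z.png',cv2.resize(a,None,fx=5,fy=5,interpolation=cv2.INTER_CUBIC))
```

```text
(no output)
```

View pics/scene0z.png

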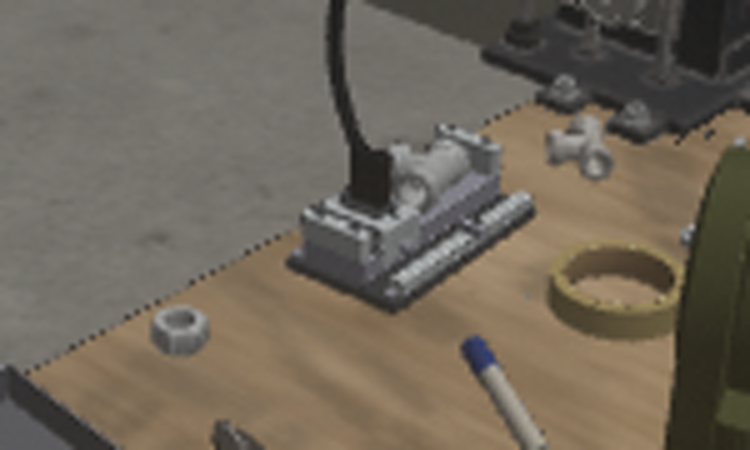

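The scene picture shows the fixture at about (300,183) with the tee on its bed, and the tray at (209,239). A black gooseneck runs up behind the handle, so I'm checking what lies near the work.

Run:
```python
from h import *
p=bot.get_image('scene'); W=cloud(p)
for (u,v) in [(289,150),(288,165),(291,175),(300,110),(340,88),(370,100),(355,135),(300,178),(350,150),(172,215),(158,205)]:
    print((u,v),np.round(W[v,u],3))
m=(W[...,2]>0.1)&(W[...,0]>0.2)&(W[...,0]<0.9)&(abs(W[...,1])<0.8)
vv,uu=np.nonzero(m)
H=W[m]; g=np.round(H/0.05)*0.05
import collections
c=collections.Counter(map(tuple,np.round(g,2)))
print(len(H)); print([(k,n) for k,n in sorted(c.items()) if n>4])
```

```text
(289, 150) [ 1.812 -1.805 -0.849]
(288, 165) [ 1.61  -1.557 -0.836]
(291, 175) [ 0.442 -0.171  0.075]
(300, 110) [ 0.707 -0.537  0.154]
(340, 88) [ 1.463 -1.999 -0.243]
(370, 100) [ 1.173 -1.987 -0.271]
(355, 135) [ 0.433 -0.563  0.111]
(300, 178) [ 0.437 -0.218  0.046]
(350, 150) [ 0.464 -0.591  0.022]
(172, 215) [ 0.843  0.094 -0.163]
(158, 205) [ 1.003  0.06  -0.204]
6507
[((np.float64(0.2), np.float64(-0.75), np.float64(0.1)), 29), ((np.float64(0.2), np.float64(0.65), np.float64(0.2)), 211), ((np.float64(0.2), np.float64(0.7), np.float64(0.2)), 293), ((np.float64(0.2), np.float64(0.75), np.float64(0.1)), 28), ((np.float64(0.2), np.float64(0.75), np.float64(0.15)), 61), ((np.float64(0.2), np.float64(0.75), np.float64(0.2)), 289), ((np.float64(0.25), np.float64(0.65), np.float64(0.2)), 370), ((np.float64(0.25), np.float64(0.7), np.float64(0.2)), 532), ((np.float64(0.25), np.float64(0.75), np.float64(0.1)), 54), ((np.float64(0.25), np.float64(0.75), np.float64(0.15)), 112), ((np.float64(0.25), np.float64(0.75), np.float64(0.2)), 561), ((np.float64(0.3), np.float64(0.65), np.float64(
[... 3717 characters left out ...]
 np.float64(0.2)), 31), ((np.float64(0.55), np.float64(-0.55), np.float64(0.25)), 56), ((np.float64(0.55), np.float64(-0.5), np.float64(0.25)), 20), ((np.float64(0.6), np.float64(-0.6), np.float64(0.25)), 44), ((np.float64(0.6), np.float64(-0.6), np.float64(0.3)), 14), ((np.float64(0.6), np.float64(-0.55), np.float64(0.25)), 8), ((np.float64(0.65), np.float64(-0.6), np.float64(0.25)), 22), ((np.float64(0.65), np.float64(-0.55), np.float64(0.2)), 32), ((np.float64(0.65), np.float64(-0.55), np.float64(0.25)), 7), ((np.float64(0.7), np.float64(-0.55), np.float64(0.1)), 12), ((np.float64(0.7), np.float64(-0.55), np.float64(0.15)), 44), ((np.float64(0.7), np.float64(-0.55), np.float64(0.2)), 15)]
```

The gooseneck and the machine stand clear, at y below -0.5. I'm moving over the fixture for a top view.

```bash
python3 -m handwheel '[[0.02,-0.03,-0.05,-0.05],[0.305,-0.299,-0.05,-1.16],[0.305,-0.299,-0.05,-1.16],[0.305,-0.299,-0.05,-1.16],[0.305,-0.299,-0.05,-1.16],[0.305,-0.299,-0.05,-1.16],[0.305,-0.299,-0.05,-1.16],[0.305,-0.299,-0.05,-1.16],[0.305,-0.299,-0.05,-1.16],[0.305,-0.299,-0.05,-1.16],[0.305,-0.299,-0.05,-1.16],[0.305,-0.299,-0.05,-1.16]]' 100
python3 - <<'E'
from h import *
s=bot.read_state(); print(s['ee_pos'],s['orientation'],s['joint_pos'],s['wrist_force'])
n='wrist'
p=bot.get_image(n); save(p,n+'1'); print(p['eye'],p['orientation'])
W=cloud(p,n=='wrist'); np.savez('w1.npz',W=W,c=p['color'])
for t in ['fixture','jaw_handle','jaw','jaw_pointer','index_nose','stray_tee','big_nut']:
        for d in bot.cut_out(t,p)[:2]:
            m=d['region']; w=W[m]; w=w[~np.isnan(w[:,0])]
            if len(w): print(t,round(d['conf'],2),np.round(d['centre']),m.sum(),np.round(np.median(w,0),3),np.round(np.percentile(w,3,axis=0),3),np.round(np.percentile(w,97,axis=0),3))
cv2.imwrite('pics/wrist1z.png',cv2.resize(p['color'][:300,120:420,::-1],None,fx=2,fy=2,interpolation=cv2.INTER_CUBIC))
E
```

```text
time_s: 3.05
ee_pos: [0.4192, -0.2013, 0.2725]
orientation: [-180.0, 0.0, 89.9]
wrist_force: [-0.5, -0.6, -0.1]
grip_width: 0.0869
[ 0.41919646 -0.20133439  0.2725422 ] [-1.79985489e+02  3.53110019e-02  8.98751760e+01] [ 49.49859849  -4.88905566 -25.28621812 102.80524339  -2.07018833
  81.62150064  24.469853  ] [-0.51394757 -0.62733673 -0.1105686 ]
[ 0.41777768 -0.13287535  0.43546664] [-14.47054377  -0.02186086  -0.1018684 ]
fixture 0.61 [256. 162.] 6713 [ 0.42  -0.198  0.031] [ 0.38  -0.302  0.01 ] [ 0.474 -0.136  0.094]
jaw_handle 0.61 [265. 146.] 1776 [ 0.433 -0.172  0.05 ] [ 0.403 -0.198  0.046] [ 0.462 -0.152  0.095]
jaw 0.77 [261. 149.] 1765 [ 0.433 -0.172  0.05 ] [ 0.403 -0.198  0.046] [ 0.462 -0.152  0.095]
jaw_pointer 0.94 [264. 144.] 1847 [ 0.432 -0.173  0.05 ] [ 0.402 -0.198  0.029] [ 0.463 -0.151  0.095]
index_nose 0.49 [227. 191.] 108 [ 0.383 -0.235  0.031] [ 0.374 -0.241  0.023] [ 0.392 -0.23   0.036]
stray_tee 0.76 [266. 199.] 1480 [ 0.436 -0.239  0.062] [ 0.415 -0.271  0.041] [ 0.462 -0.215  0.067]
big_nut 0.77 [280.  24.] 478 [ 0.459 -0.006  0.019] [ 0.44  -0.024  0.001] [0.475 0.01  0.021]
```

View pics/wrist1.png

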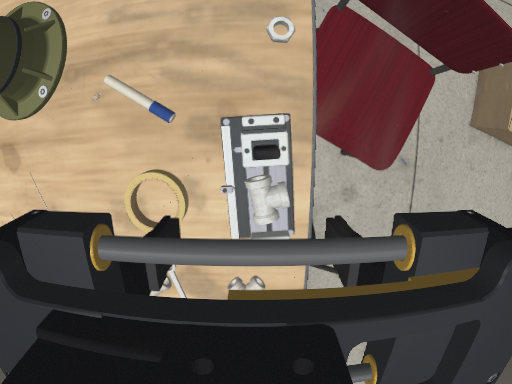

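View pics/wrist1z.png

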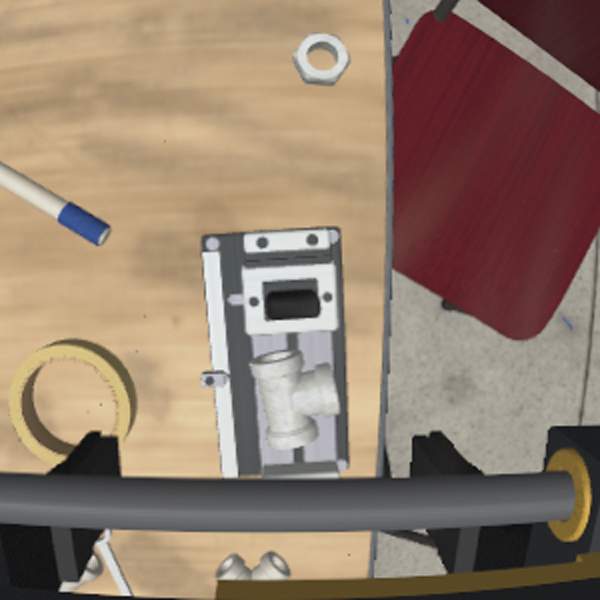

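The top view, at 2x zoom, shows the jaw and handle at (290,303) and its pointer at (237,300). The index clip is at (213,380). The tee is at (290,400) with its branch to +x. Next I'm fitting the poses.

Run:
```python
from h import *
W=np.load('w1.npz')['W']
X,Y,Z=W[...,0],W[...,1],W[...,2]
box=(X>.33)&(X<.52)&(Y>-.33)&(Y<-.08)
def rect(m,n):
    w=W[m]; r=cv2.minAreaRect((w[:,:2]*1000).astype(np.float32)); print(n,m.sum(),np.round(np.array(r[0])/1000,4),np.round(r[1],1),round(r[2],1),'zmed',round(float(np.median(w[:,2])),4))
rect(box&(Z>.085)&(Y>-.21),'handle')
rect(box&(abs(Z-.0485)<.004)&(Y>-.205)&(Y<-.147),'jawtop')
rect(box&(abs(Z-.054)<.003)&(Y>-.14),'fixedjaw')
rect(box&(abs(Z-.022)<.004)&(X<.40),'rail')
rect(box&(abs(Z-.058)<.012)&(Y<-.205)&(Y>-.28)&(X>.4),'tee')
rect(box&(abs(Z-.010)<.004),'plate')
w=W[box&(abs(Z-.022)<.0025)&(X<.41)]
# rail line fit
l=cv2.fitLine((w[:,:2]*1000).astype(np.float32),cv2.DIST_HUBER,0,.01,.01).ravel(); print('rail',l, np.degrees(np.arctan2(-l[0]*np.sign(l[1]),abs(l[1]))))
w=W[box&(Z>.026)&(X<.403)]; print('clip pts',np.round(w,4)[:60].tolist())
w=W[box&(Z>.052)&(Y<-.205)&(Y>-.28)&(X>.4)]
for y in np.arange(-.278,-.208,.005):
    q=w[abs(w[:,1]-y)<.0025]
    if len(q): print(round(y,3),np.round([q[:,0].min(),q[:,0].max(),q[:,2].max()],3))
```

```text
handle 61377 [ 0.4213 -0.1861] [ 47.8 182.5] 89.9 zmed 0.3777
jawtop 1270 [ 0.4341 -0.1727] [61.2 53.8] 3.8 zmed 0.0493
fixedjaw 247 [ 0.4318 -0.1355] [53.9  9.1] 0.6 zmed 0.0528
rail 929 [ 0.3859 -0.2298] [ 14.  168.4] 4.5 zmed 0.0227
tee 1437 [ 0.4394 -0.2425] [52.3 60.8] 12.0 zmed 0.0624
plate 1973 [ 0.4277 -0.2244] [100.8 186.1] 3.9 zmed 0.0107
rail [ 6.8013296e-02 -9.9768442e-01  3.8586014e+02 -2.2524358e+02] 3.899885
clip pts [[0.4029, -0.1565, 0.0348], [0.3956, -0.1748, 0.0275], [0.397, -0.1746, 0.0294], [0.3984, -0.1746, 0.0297], [0.3999, -0.1745, 0.0312], [0.4011, -0.1747, 0.0291], [0.4026, -0.1745, 0.031], [0.3943, -0.1759, 0.0303], [0.3957, -0.1759, 0.0309], [0.3971, -0.1759, 0.0306], [0.3985, -0.1758, 0.0312], [0.3998, -0.1759, 0.0309], [0.4012, -0.176, 0.0299], [0.4025, -0.176, 0.0298], [0.3944, -0.1772, 0.031], [0.3958, -0.1771, 0.0317], [0.3971, -0.1773, 0.0306], [0.3984, -0.1773, 0.0306], [0.3999, -0.1772, 0.0315], [0.4012, -0.1773, 0.031], [0.4026, -0.1772, 0.0312], [0.3929, -0.1788, 0.0294], [0.3943, -0.1786, 0.0306], [0.3957, -0.1786, 0.0309], [0.3971, -0.1786, 0.0
[... 639 characters left out ...]
, [0.3768, -0.2306, 0.031], [0.3781, -0.2307, 0.0303], [0.3795, -0.2307, 0.0306], [0.3809, -0.2309, 0.0296], [0.3823, -0.2309, 0.0298], [0.3838, -0.2305, 0.0315], [0.3852, -0.2307, 0.0305], [0.3866, -0.2307, 0.0307], [0.3881, -0.2303, 0.0321], [0.3893, -0.231, 0.0294], [0.3739, -0.232, 0.0311]]
-0.278 [0.42  0.425 0.06 ]
-0.273 [0.42  0.45  0.068]
-0.268 [0.419 0.454 0.068]
-0.263 [0.42  0.453 0.068]
-0.258 [0.42  0.451 0.065]
-0.253 [0.419 0.465 0.065]
-0.248 [0.417 0.465 0.065]
-0.243 [0.416 0.466 0.067]
-0.238 [0.415 0.466 0.359]
-0.233 [0.415 0.491 0.368]
-0.228 [0.411 0.493 0.368]
-0.223 [0.41  0.513 0.386]
-0.218 [0.408 0.514 0.387]
-0.213 [0.425 0.513 0.387]
-0.208 [0.461 0.513 0.387]
```

Fitted values: the fixture yaw is 3.9°, the tee is centred at (0.440, -0.2425) with yaw 12°, and the bed centre line passes through it. I'll grip the tee across its branch.

```bash
python3 -m handwheel '[[-0.0412,0.0208,0.04,-0.10],[-0.0412,0.0208,0.08,-0.211],[-0.0412,0.0208,0.12,-0.211],[-0.0412,0.0208,0.16,-0.211],[-0.0412,0.0208,0.18,-0.211],[-0.0412,0.0208,0.20,-0.211],[-0.0412,0.0208,0.215,-0.211],[-0.0412,0.0208,0.228,-0.211],[-0.0412,0.0208,0.2375,-0.211],[-0.0412,0.0208,0.2375,-0.211]]' 80
python3 - <<'E'
from h import *
s=bot.read_state(); print(s['time_s'],s['ee_pos'],s['orientation'],s['wrist_force'])
p=bot.get_image('wrist'); save(p,'wrist2')
E
```

```text
time_s: 4.45
ee_pos: [0.4398, -0.2409, 0.0339]
orientation: [-179.9, -0.1, 102.1]
wrist_force: [-0.3, 0.1, -0.1]
grip_width: 0.0696
4.45 [ 0.43979145 -0.24085918  0.033934  ] [-1.79913430e+02 -8.62809759e-02  1.02088708e+02] [-0.25524505  0.07428048 -0.09756965]
```

View pics/wrist2.png

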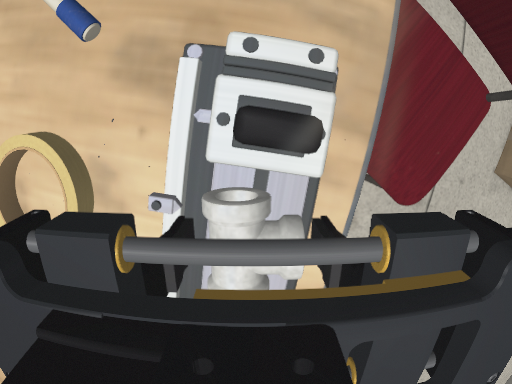

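The tee sits between the fingers, and the clip at (160,204) is clear of the left one. Closing now.

```bash
python3 -m handwheel '[[0,0,-0.001,0],[0,0,-0.001,0],[0,0,-0.001,0],[0,0,-0.001,0],[0,0,-0.001,0],[0,0,-0.001,0]]' 0; python3 -m handwheel '[[0,0,-0.015,0],[0,0,-0.04,0],[0,0,-0.08,0],[0,0,-0.12,0],[0,0,-0.16,0],[0,0,-0.16,0]]'
python3 - <<'E'
from h import *
p=bot.get_image('wrist'); save(p,'wrist3')
p=bot.get_image('scene'); save(p,'scene3')
W=cloud(p)
for t in ['fittings_tray','elbow_5']:
    for d in bot.cut_out(t,p)[:1]:
        m=d['region']; w=W[m]; w=w[w[:,2]>.024] if t!='elbow_5' else w[w[:,2]>.008]
        r=cv2.minAreaRect((w[:,:2]*1000).astype(np.float32)); print(t,d['conf'],r)
s=bot.read_state();print(s['joint_pos'],s['grip_width'])
E
```

```text
time_s: 5.1
ee_pos: [0.441, -0.2415, 0.0367]
orientation: [180.0, 0.1, 102.1]
wrist_force: [-1.1, -0.0, 6.6]
grip_width: 0.0522
time_s: 5.7
ee_pos: [0.4436, -0.2426, 0.2013]
orientation: [179.6, 0.4, 102.1]
wrist_force: [1.7, -0.3, -1.6]
grip_width: 0.0517
fittings_tray 0.72 ((428.3421630859375, 230.17001342773438), (201.49171447753906, 156.97328186035156), 84.01873016357422)
[ 49.99018135   2.47463982 -24.8104148  105.21221644   1.06824502
  72.74128987  36.97046022] 0.05181216635222725
```

View pics/wrist3.png

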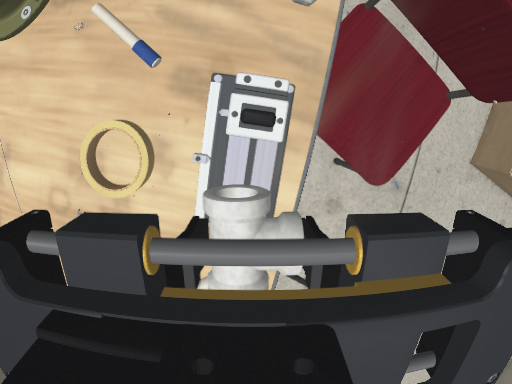

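View pics/scene3.png

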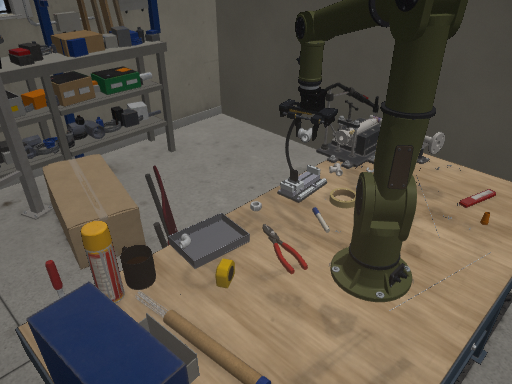

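Gripped at 52 mm and lifted. The tray centre is about (0.428, 0.230) with yaw about -6°, and the elbow is at its far corner at pixel (185,242). I'm carrying the tee to the -y half of the tray.

```bash
python3 -m handwheel '[[0.03,0.012,0,0],[0.07,0.026,0,0.05],[0.115,0.04,0,0.1],[0.16,0.053,0,0.15],[0.2,0.064,0,0.2],[0.245,0.066,0,0.25],[0.29,0.068,0,0.3],[0.335,0.07,0,0.314],[0.38,0.071,0,0.314],[0.41,0.071,0,0.314],[0.427,0.071,0,0.314],[0.427,0.071,0,0.314]]'
python3 - <<'E'
from h import *
p=bot.get_image('wrist'); save(p,'wrist4'); W=cloud(p,True)
X,Y,Z=W[...,0],W[...,1],W[...,2]
m=(Z>.023)&(Z<.034)&(Y>.09)&(Y<.36)&(X>.32)&(X<.54); w=W[m]
r=cv2.minAreaRect((w[:,:2]*1000).astype(np.float32));print(r,m.sum())
s=bot.read_state();print(s['joint_pos'],s['ee_pos'],s['orientation'],s['grip_width'])
E
```

```text
time_s: 7.1
ee_pos: [0.4185, 0.1937, 0.1946]
orientation: [-179.8, -0.0, 84.4]
wrist_force: [0.6, -0.4, -2.3]
grip_width: 0.0523
((426.9769592285156, 230.41375732421875), (198.7676239013672, 150.5845947265625), 83.96198272705078) 2327
[ 27.33253912  -3.06155597 -52.7627528  109.3133192   -2.59655195
  72.71411928 -30.35100918] [0.41928742 0.19150033 0.19458701] [-1.79843895e+02  4.49588510e-02  8.42610793e+01] 0.05215400386028664
```

View pics/wrist4.png

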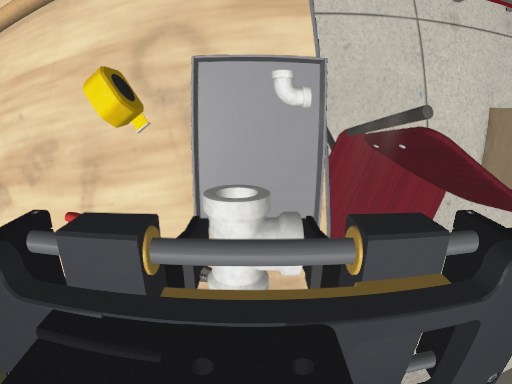

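The tray centre is confirmed at (0.427, 0.230), and the elbow at pixel (290,90) is clear. Lowering.

```bash
python3 -m handwheel '[[0,0,0.04,0],[0,0,0.08,0],[0,0,0.115,0],[0,0,0.14,0],[0,0,0.16,0],[0,0,0.17,0],[0,0,0.176,0],[0,0,0.180,0],[0,0,0.180,0],[0,0,0.180,0]]'
python3 -m handwheel '[[0,0,0.002,0],[0,0,0.002,0]]'
```

```text
time_s: 8.15
ee_pos: [0.4213, 0.1913, 0.0167]
orientation: [179.9, -0.0, 84.1]
wrist_force: [-0.5, -0.1, -2.4]
grip_width: 0.052
time_s: 8.35
ee_pos: [0.4208, 0.1911, 0.0143]
orientation: [180.0, 0.0, 84.1]
wrist_force: [0.9, 0.1, -2.7]
grip_width: 0.0518
```

```bash
python3 -m handwheel '[[0,0,0.0015,0],[0,0,0.003,0],[0,0,0.003,0]]'
```

```text
time_s: 8.65
ee_pos: [0.4204, 0.1911, 0.0108]
orientation: [-180.0, 0.0, 84.1]
wrist_force: [0.0, 0.1, -2.1]
grip_width: 0.0519
```

```bash
python3 -m handwheel '[[0,0,0.0015,0],[0,0,0.0015,0]]'
```

```text
time_s: 8.85
ee_pos: [0.4207, 0.1913, 0.0097]
orientation: [180.0, 0.0, 84.1]
wrist_force: [-0.8, -0.3, 1.1]
grip_width: 0.0519
```

The load has come off the wrist, so the tee is on the tray floor. Releasing and rising.

```bash
python3 -m handwheel '[[0,0,0,0],[0,0,0,0],[0,0,0,0],[0,0,0,0],[0,0,-0.02,0],[0,0,-0.05,0],[0,0,-0.09,0],[0,0,-0.14,0],[0,0,-0.19,0],[0,0,-0.22,0],[0,0,-0.22,0]]' 85
python3 - <<'E'
from h import *
p=bot.get_image('wrist'); save(p,'wrist5')
p=bot.get_image('scene'); cv2.imwrite('pics/scene5z.png',cv2.resize(p['color'][150:290,150:350,::-1],None,fx=4,fy=4,interpolation=cv2.INTER_CUBIC))
s=bot.read_state();print(s['joint_pos'],s['ee_pos'],s['orientation'],s['grip_width'],s['wrist_force'])
E
```

```text
time_s: 9.95
ee_pos: [0.4233, 0.1923, 0.2341]
orientation: [179.5, -0.1, 84.1]
wrist_force: [0.9, 0.3, 0.0]
grip_width: 0.0737
[ 30.23538681  -5.20557155 -54.13543342 106.3588473   -4.26561795
  76.67734208 -28.72026195] [0.42078097 0.1911084  0.22971154] [1.79919816e+02 3.02460978e-02 8.40865892e+01] 0.07408741654420599 [-0.52840805 -0.18815502 -0.2066605 ]
```

View pics/wrist5.png

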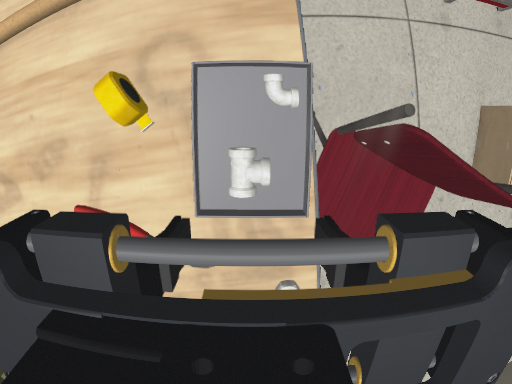

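View pics/scene5z.png

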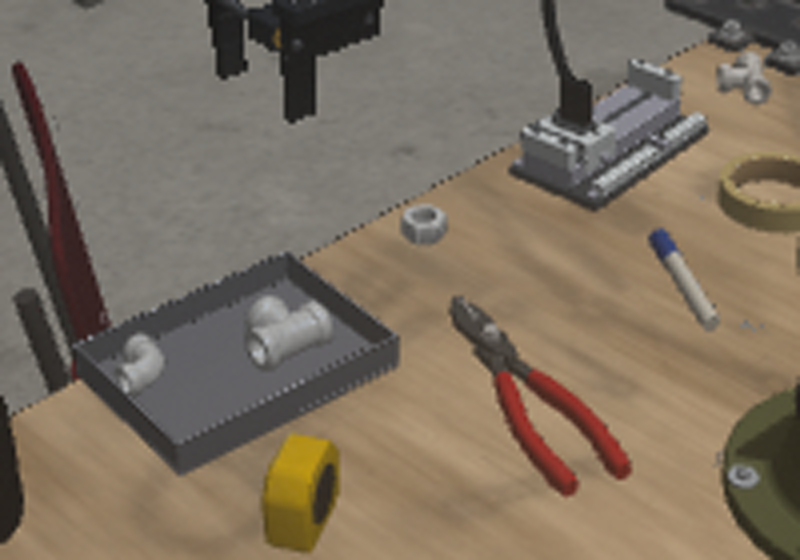

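The tee lies flat in the tray. I'm going back over the jaw, turning so that the fingers close along the slide and the camera sits above the pointer side.

```bash
python3 -m handwheel '[[-0.03,0.012,0,-0.14],[-0.065,0.024,0,-0.29],[-0.1,0.036,0,-0.44],[-0.14,0.046,0,-0.58],[-0.18,0.054,0,-0.73],[-0.22,0.055,0,-0.87],[-0.26,0.055,0,-1.02],[-0.295,0.053,0,-1.17],[-0.325,0.052,0,-1.31],[-0.35,0.051,0,-1.46],[-0.362,0.0504,0,-1.60],[-0.362,0.0504,0,-1.744]]' 75
python3 -m handwheel '[[0,0,0,0],[0,0,0,0]]'
python3 - <<'E'
from h import *
s=bot.read_state();print(s['joint_pos'],s['ee_pos'],s['orientation'],s['grip_width'],s['wrist_force'])
p=bot.get_image('wrist'); save(p,'wrist6'); W=cloud(p,True); np.savez('w6.npz',W=W,c=p['color'])
X,Y,Z=W[...,0],W[...,1],W[...,2]
for t in ['jaw_handle','index_nose','jaw_pointer']:
    for d in bot.cut_out(t,p)[:2]:
        w=W[d['region']]; w=w[~np.isnan(w[:,0])]
        print(t,d['conf'],np.round(d['centre']),np.round(np.median(w,0),4))
m=(Z>.088)&(Z<.1)&(Y>-.21)&(Y<-.14)&(X>.4)&(X<.47); w=W[m]
print(m.sum(),cv2.minAreaRect((w[:,:2]*1000).astype(np.float32)))
E
```

```text
time_s: 11.25
ee_pos: [0.4316, -0.1759, 0.2269]
orientation: [179.9, -0.2, -176.7]
wrist_force: [-0.8, -0.0, -0.2]
grip_width: 0.0653
time_s: 11.45
ee_pos: [0.4329, -0.1734, 0.228]
orientation: [179.9, -0.1, -177.0]
wrist_force: [0.2, 0.9, 0.2]
grip_width: 0.0652
[ 42.97589482  -3.42430555 -23.26674004 106.67578741  -1.41321659
  76.63383755 113.09237335] [ 0.43287687 -0.17339285  0.22802339] [ 1.79917205e+02 -1.37957766e-01 -1.76984366e+02] 0.06518936774346935 [0.18541776 0.90286418 0.2194453 ]
jaw_handle 0.8 [250. 172.] [ 0.4275 -0.1755  0.0497]
jaw_handle 0.63 [479. 179.] [0.4135 0.1779 0.0334]
index_nose 0.54 [203. 131.] [ 0.3806 -0.2347  0.0319]
jaw_pointer 0.71 [250. 170.] [ 0.4268 -0.1756  0.0497]
409 ((433.7841796875, -176.4127960205078), (31.50678825378418, 13.604303359985352), 3.1676228046417236)
```

View pics/wrist6.png

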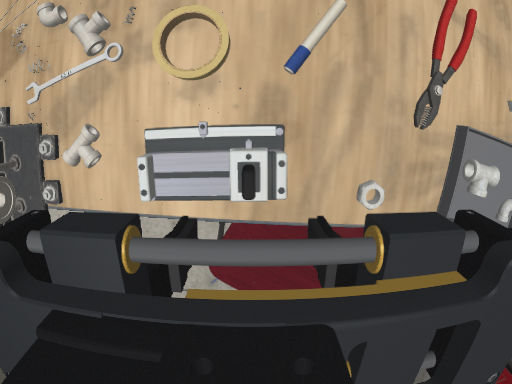

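The jaw handle is at (250,180), the clip at (203,128), and the pointer at (247,145), all in view. The handle top is centred at (0.4338, -0.1764). Descending over it.

```bash
python3 -m handwheel '[[-0.0007,-0.003,0.03,-0.016],[-0.0007,-0.003,0.07,-0.016],[-0.0007,-0.003,0.10,-0.016],[-0.0007,-0.003,0.125,-0.016],[-0.0007,-0.003,0.145,-0.016],[-0.0007,-0.003,0.158,-0.016],[-0.0007,-0.003,0.166,-0.016],[-0.0007,-0.003,0.166,-0.016]]'
python3 - <<'E'
from h import *
s=bot.read_state();print(s['ee_pos'],s['orientation'],s['grip_width'],s['wrist_force'])
p=bot.get_image('wrist'); save(p,'wrist7')
E
```

```text
time_s: 12.45
ee_pos: [0.434, -0.1768, 0.063]
orientation: [180.0, -0.1, -175.9]
wrist_force: [-0.3, 0.6, 0.3]
grip_width: 0.0655
[ 0.43400501 -0.17681631  0.06299754] [ 1.79965093e+02 -5.73653772e-02 -1.75914426e+02] 0.06550201668056232 [-0.28733752  0.64103979  0.32632806]
```

View pics/wrist7.png

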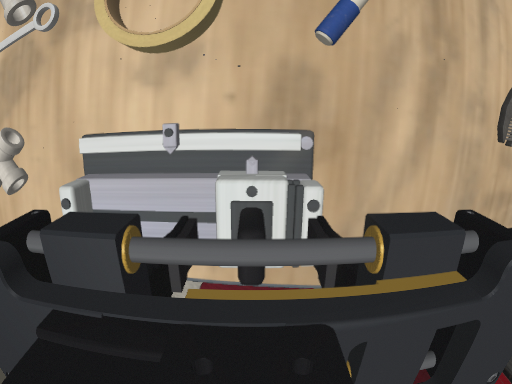

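The handle is between the fingers, the pointer tip is at (252,158), and the nose tip is at (170,152). Closing, then measuring both tips.

```bash
python3 -m handwheel '[[0,0,0,0],[0,0,0,0],[0,0,0,0],[0,0,0,0],[0,0,0,0],[0,0,0,0],[0,0,0,0]]' 0
cat >> h.py <<'E'
def tips(tag,crop=(90,110,320,190)):
    p=bot.get_image('wrist'); W=cloud(p,True); np.savez(tag+'.npz',W=W,c=p['color'])
    s=bot.read_state(); print(s['time_s'],s['ee_pos'],s['orientation'],s['grip_width'],s['wrist_force'])
    x0,y0,x1,y1=crop
    cv2.imwrite('pics/'+tag+'.png',cv2.resize(p['color'][y0:y1,x0:x1,::-1],None,fx=(f:=min(780//(x1-x0),590//(y1-y0))),fy=f,interpolation=cv2.INTER_CUBIC))
    print('scale',f)
    return p,W
def ray(p,u,v,z):
    a=(u-p['cx'])/p['fx']; b=(v-p['cy'])/p['fy']; r=np.hypot(a,b); k=np.tan(r)/r
    d=rot(p['orientation'])@np.array([a*k,-b*k,-1]); e=np.array(p['eye']); return e+d*(z-e[2])/d[2]
def fy(w,yaw=3.9): t=np.radians(yaw); return -np.sin(t)*w[0]+np.cos(t)*w[1]
def fx(w,yaw=3.9): t=np.radians(yaw); return np.cos(t)*w[0]+np.sin(t)*w[1]
E
python3 - <<'E'
from h import *
p,W=tips('t8')
import pickle
pickle.dump({k:p[k] for k in p},open('t8.pkl','wb'))
for n,c in (('ptr',(240,262,150,170)),('clip',(155,185,118,158))):
    q=W[c[2]:c[3],c[0]:c[1]]; m=(q[...,2]>.026)&(q[...,2]<.045)
    for v in range(q.shape[0]):
        if m[v].any():
            w=q[v][m[v]]; print(n,v+c[2],np.nonzero(m[v])[0][[0,-1]]+c[0],'fx',np.round(fx(w.mean(0)),4),'fy',np.round(np.mean([fy(a) for a in w]),4),'z',np.round(w[:,2].mean(),4))
E
```

```text
time_s: 13.2
ee_pos: [0.4343, -0.1771, 0.0635]
orientation: [-180.0, -0.0, -175.9]
wrist_force: [0.4, -0.3, -0.2]
grip_width: 0.0173
13.25 [ 0.43436698 -0.1774219   0.06356318] [-1.79962036e+02  6.17867370e-03 -1.75912045e+02] 0.013623293690476108 [ 0.50874122 -1.00181594 -3.88099601]
scale 3
ptr 155 [252 253] fx 0.3783 fy -0.2055 z 0.0288
ptr 156 [251 254] fx 0.379 fy -0.2055 z 0.0293
ptr 157 [250 255] fx 0.3795 fy -0.2055 z 0.0302
ptr 158 [248 257] fx 0.3802 fy -0.2055 z 0.0296
ptr 159 [247 258] fx 0.3808 fy -0.2055 z 0.0303
ptr 160 [247 258] fx 0.3814 fy -0.2055 z 0.0307
ptr 161 [247 258] fx 0.3821 fy -0.2055 z 0.0308
ptr 162 [247 258] fx 0.3828 fy -0.2055 z 0.0307
ptr 163 [247 258] fx 0.3834 fy -0.2055 z 0.0309
ptr 164 [247 258] fx 0.3841 fy -0.2055 z 0.031
ptr 165 [247 258] fx 0.3848 fy -0.2055 z 0.031
ptr 166 [247 258] fx 0.3855 fy -0.2055 z 0.0309
ptr 167 [247 258] fx 0.3862 fy -0.2055 z 0.0305
ptr 168 [247 258] fx 0.3868 fy -0.2055 z 0.0308
ptr 169 [247 258] fx 0.3875 fy -0.2055 z 0.0307
clip 123 [163 178] fx 0.3559 fy -0.2604 z 0.0313
clip 124 [163 178] fx 0.3566 fy -0.2603 
[... 674 characters left out ...]
-0.2603 z 0.0311
clip 139 [163 178] fx 0.3667 fy -0.2605 z 0.0317
clip 140 [163 178] fx 0.3674 fy -0.2606 z 0.0316
clip 141 [163 178] fx 0.368 fy -0.2607 z 0.0314
clip 142 [163 178] fx 0.3687 fy -0.2606 z 0.0319
clip 143 [163 179] fx 0.3694 fy -0.2604 z 0.0315
clip 144 [163 178] fx 0.3701 fy -0.2607 z 0.0317
clip 145 [163 177] fx 0.3707 fy -0.2611 z 0.0314
clip 146 [164 177] fx 0.3715 fy -0.2609 z 0.0312
clip 147 [165 176] fx 0.3722 fy -0.2611 z 0.0305
clip 148 [166 175] fx 0.3729 fy -0.261 z 0.0309
clip 149 [167 174] fx 0.3736 fy -0.2612 z 0.0304
clip 150 [169 173] fx 0.3742 fy -0.2607 z 0.0309
clip 151 [169 173] fx 0.3751 fy -0.2611 z 0.0297
clip 152 [170 171] fx 0.3757 fy -0.2613 z 0.0304
```

View pics/t8.png

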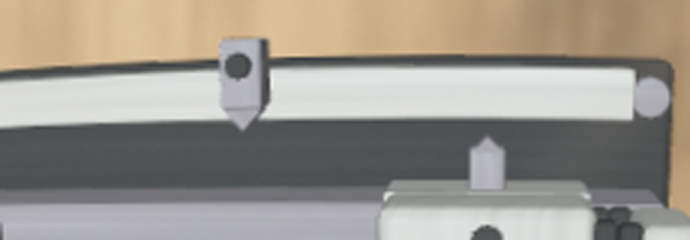

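The gap along the slide is about 55.7 mm. I'll let the grip settle, then pull 48 mm gently and re-measure.

```bash
python3 -m handwheel '[[0,0,0,0],[0,0,0,0],[0,0,0,0],[0,-0.003,0,0],[0,-0.009,0,0],[0,-0.016,0,0],[0,-0.024,0,0],[0,-0.032,0,0],[0,-0.039,0,0],[0,-0.045,0,0],[0,-0.048,0,0],[0,-0.048,0,0]]'
cat > m.py <<'E'
from h import *
import sys
def go(tag):
    p,W=tips(tag,(90,110,320,190))
    # rail direction for yaw check, then tips
    m=(W[...,2]>.026)&(W[...,2]<.036); f=fx(W.transpose(2,0,1)); g=fy(W.transpose(2,0,1))
    r={}
    for n,a,b in (('ptr',.378,.388),('nose',.366,.3765)):
        q=m&(f>a)&(f<b)&(g>-.30)&(g<-.19)
        v,u=np.nonzero(q); 
        print(n,q.sum(),'fy mean',round(float(g[q].mean()),5),'edges mid',round(float((g[q].min()+g[q].max())/2),5),'u',u.min(),u.max(),'v',v.min(),v.max()); r[n]=(g[q].min()+g[q].max())/2
    print('to go (mm):',round(1000*float(r['ptr']-r['nose']),2))
go(sys.argv[1])
E
python3 m.py t9
```

```text
time_s: 14.45
ee_pos: [0.4373, -0.2226, 0.0636]
orientation: [179.8, -0.1, -175.9]
wrist_force: [-3.1, 6.5, 5.4]
grip_width: 0.0135
14.5 [ 0.43725721 -0.22244834  0.06353859] [ 1.79774781e+02 -1.18365992e-01 -1.75857888e+02] 0.013915536636917747 [-2.24446312  6.61177914  5.11909245]
scale 3
ptr 155 fy mean -0.25105 edges mid -0.25106 u 247 258 v 156 170
nose 165 fy mean -0.26101 edges mid -0.26102 u 230 245 v 138 151
to go (mm): 9.96
```

View pics/t9.png

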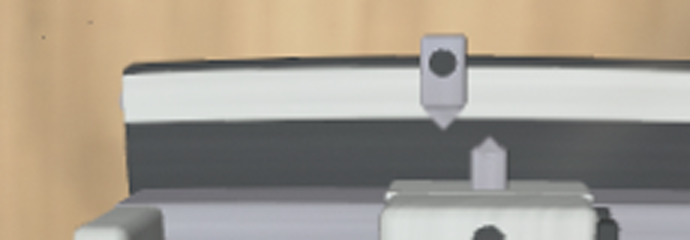

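About 10 mm remain, with the pointer tip at (252,156) and the nose at (238,152). The arm lags a little against the spring. Continuing.

```bash
python3 -m handwheel '[[0,-0.003,0,0],[0,-0.006,0,0],[0,-0.0085,0,0],[0,-0.0095,0,0],[0,-0.0095,0,0],[0,-0.0095,0,0],[0,-0.0095,0,0],[0,-0.0095,0,0]]'; python3 m.py t10
```

```text
time_s: 15.3
ee_pos: [0.4378, -0.2314, 0.0635]
orientation: [179.8, -0.1, -175.8]
wrist_force: [-3.2, 6.5, 5.9]
grip_width: 0.0138
15.35 [ 0.43783878 -0.23142759  0.06353755] [ 1.79752890e+02 -1.35385296e-01 -1.75833231e+02] 0.013709615314411623 [-3.40041642  8.23543152  5.80576024]
scale 3
ptr 160 fy mean -0.25983 edges mid -0.25988 u 247 258 v 156 170
nose 165 fy mean -0.26094 edges mid -0.26093 u 244 258 v 138 152
to go (mm): 1.05
```

View pics/t10.png

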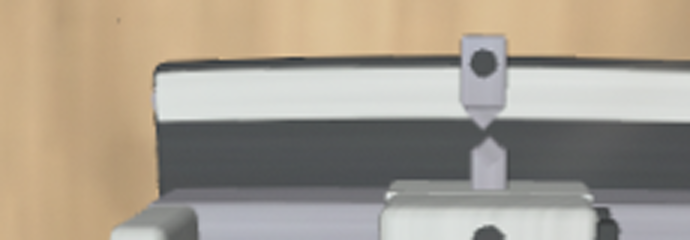

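```bash
python3 -m handwheel '[[0,-0.0006,0,0],[0,-0.0012,0,0],[0,-0.0012,0,0],[0,-0.0012,0,0],[0,-0.0012,0,0]]'; python3 m.py t11; python3 -m handwheel '[[0,0,0,0],[0,0,0,0],[0,0,0,0],[0,0,0,0],[0,0,0,0],[0,0,0,0],[0,0,0,0],[0,0,0,0]]'; python3 m.py t12
python3 - <<'E'
from h import *
from h import cv2
c=np.load('t12.npz')['c'][115:175,215:290,::-1]; cv2.imwrite('pics/t12z.png',cv2.resize(c,None,fx=9,fy=9,interpolation=cv2.INTER_CUBIC))
E
```

```text
time_s: 15.85
ee_pos: [0.4379, -0.2324, 0.0635]
orientation: [179.7, -0.1, -175.8]
wrist_force: [-3.5, 7.2, 6.5]
grip_width: 0.0139
15.9 [ 0.43789276 -0.23235771  0.06352858] [ 1.79732276e+02 -1.45354639e-01 -1.75825933e+02] 0.013924984355247609 [-3.48659959  7.7541366   6.52587034]
scale 3
ptr 159 fy mean -0.2608 edges mid -0.2608 u 247 258 v 155 170
nose 174 fy mean -0.26102 edges mid -0.2609 u 245 260 v 138 152
to go (mm): 0.09
time_s: 16.7
ee_pos: [0.4379, -0.2324, 0.0635]
orientation: [179.7, -0.1, -175.8]
wrist_force: [-3.5, 8.4, 6.1]
grip_width: 0.0137
16.75 [ 0.43790046 -0.23240105  0.06352649] [ 1.79733955e+02 -1.42383425e-01 -1.75829604e+02] 0.013533333149910362 [-3.4700672   7.99499714  6.44236823]
scale 3
ptr 158 fy mean -0.2608 edges mid -0.26082 u 247 258 v 155 170
nose 174 fy mean -0.26102 edges mid -0.2609 u 245 260 v 138 152
to go (mm): 0.08
```

View pics/t12z.png

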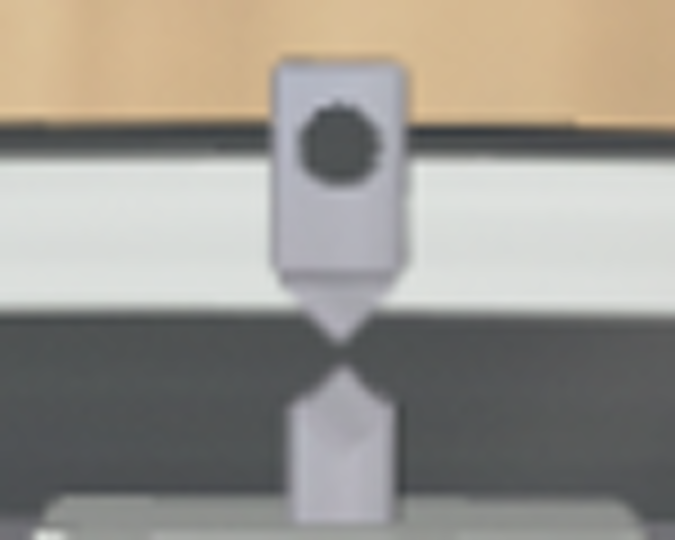

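The tips agree to about 0.2 mm: nose at x=340, pointer at x=343 in the 9x crop. The hold stayed steady over 0.8 s. One last scene look, then I hand in.

Run:
```python
from h import *
p=bot.get_image('scene'); save(p,'sceneF'); W=cloud(p)
for t in ['stray_tee','big_nut','mug','spare_tee','elbow_5']:
    for d in bot.cut_out(t,p)[:2]:
        w=W[d['region']]; print(t,round(d['conf'],2),np.round(d['centre']),np.round(np.nanmedian(w,0),3))
print(bot.hand_in())
```

```text
stray_tee 0.69 [219. 231.] [0.408 0.194 0.033]
big_nut 0.63 [254. 205.] [ 0.458 -0.003  0.015]
mug 0.95 [139. 268.] [0.413 0.474 0.063]
spare_tee 0.69 [336. 168.] [ 0.413 -0.403  0.019]
the job is handed in; nothing more can be done
None
```

View pics/sceneF.png

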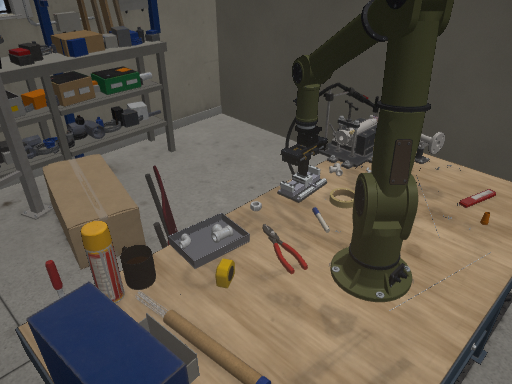

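The tee is in the fittings tray, and the gripper is still holding the jaw open at the index mark. I handed the job in at about 17 s of the 54 s allowed.

- **Tee:** it lies flat in the -y half of the tray, clear of the elbow.
- **Jaw:** I gripped the handle along the slide and pulled it about 55 mm. In the last two wrist pictures, 0.85 s apart, the pointer and nose agreed to 0.1–0.2 mm along the slide. The hold was steady, with a wrist force of about 8 N along the slide.
- **Index clip:** its measured position did not change during the pull, staying within 0.2 mm.
- **Bystanders:** the nut, mug and spare tee measured within about 2 mm of where they started.
- **Failed check:** in the last scene picture the network did not report the elbow. In the picture itself it still lies in its corner of the tray.

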